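# Crack open the dry-storage case and hold it ajar

### The job

Press the red release lever of the dry-storage case down until it clicks and stays down by itself. Then take the steel bar handle, break the lid free of its sticky seal without flinging it open (its front edge must never rise more than 9 cm), and finish holding the lid by the bar, still, with its front edge 3 to 6 cm above closed, so that a colleague can look in; do not let go. Leave the jar, the tray and the reel beside the case where they stand.

Things in the scene. Friction and masses are not known exactly. Their poses are not given: they have to be found in the camera images.
- case: Grey open-topped storage case with a blue lid, fixed to the bench: 200 mm deep (x), 260 mm wide (y), 120 mm high, lid top at 134 mm. Origin: centre of its underside on the bench. Its own -x side is the front, with the lever and the lid's free edge, and faces roughly towards the robot; +x is the hinge side.
- lever (a joint): Release lever, rad: 0 = up (its hook locks the lid), grows as the red pad is pressed down. Pivot along the case's y axis at (-114, -75, 85) mm in the case frame. Springs back unless pressed past its detent (about 7 N at the pad, early in the travel); past 0.25 it stays down by itself, resting near 0.3; stop at 0.37 (pad 25 mm lower). The hook then stands clear of the lid.
- pad: Red thumb pad at the end of the lever, 28 x 34 mm, 10 mm thick. Origin: centre of its top face, 91 mm above the bench while the lever is up, at (-184, -75) mm in the case frame, 84 mm in front of the case's front wall. It moves down in an arc with the lever.
- lid (a joint): Lid angle, rad: 0 = closed on its seal, grows as the front edge rises; 0.1 raises the front edge (203 mm from the hinge) by 20 mm. The seal holds up to 10 to 22 N of upward pull at the bar and gives way within about 10 mm of rise; then only the lid's weight (2 to 4 N at the bar) is left. Let go, it drops back to under 0.1. Stop at 1.3.
- lid_hinge (a point): Middle of the lid's hinge line, at (100, 0, 122) mm in the case frame; the hinge runs along the case's y axis.
- bar: Round steel bar handle on the lid near its front edge: 12 mm thick, 100 mm long along the case's y axis, on two 10 mm posts 90 mm apart. Origin: centre of the bar, 42 mm above the lid's top face (176 mm above the bench when closed), at (-65, 40) mm in the case frame. Its axes are the lid's: x runs towards the hinge, y along the bar, z out of the lid. Pinch it across, along x.
- jar: Bystander: amber jar with black cap, 56 mm across, 70 mm high, loose beside or in front of the case. Origin: centre of its underside.
- tray: Bystander: yellow four-pocket parts tray, 90 x 75 x 30 mm, loose. Origin: centre of its underside.
- reel: Bystander: black component reel lying flat, 84 mm across, 32 mm high, loose. Origin: centre of its underside.

How it is judged:
By the outcome, as a careful person would: the job done as asked, in the order asked, and still so for the second after the job is handed in, while the arm keeps its last pose, push and grip.
It also fails if it takes over 48 s, if anything falls off the work surface, if the arm or the gripper's body presses on something with over 40 N, if the wrist force passes 120 N, or if a joint passes its speed limit or range.

### The arm

A 6-joint arm with a two-finger parallel gripper is mounted at the origin on the work surface. World frame = base frame: x ahead of the robot, y to its left, z up, the work surface at z = 0. Lengths are in m, angles in rad, forces in N, time in s.
With the tool pointing down it reaches from about 0.275 to 0.75 m from the base axis. Payload 10.2 kg.
Tool frame: the origin (TCP) lies on the centre line of the jaws, within the pads' length; the fingertips stand 11 mm ahead of it and the grasp point (between the pads) lies 8 mm behind it; z points along the fingers, y is the direction in which the jaws open and shut (so a half turn about z gives the same grasp; the last joint's range is limited). The gripper opens to 85 mm and grips with 20 to 120 N. Pads are 22 mm wide; open, the fingers measure 114 mm over their backs; the gripper's body (76 mm by 85 mm) begins 54 mm behind the grasp point. The pads swing forward as they close: fully open they stand 13 mm farther back than shut.
Start: joints at [1.096, 0.313, 1.498, -0, 1.331, -0.223], TCP at [0.131, 0.508, 0.242] pointing down, gripper open.
Joint ranges: [-2.94, 2.94], [-0.97, 2.17], [0.19, 2.56], [-1.23, 4.37], [0.02, 3.11], [-2.88, 2.88]. Speed limits (rad/s): [2.39, 2.39, 3.01, 3.14, 3.14, 3.14].

### API

Orientations are given as a unit quaternion [x, y, z, w].
In Python, from bench import arm gives the robot as it stands. The module is installed in compiled form; this text tells all that it offers.
- The arm moves only by the shell command python3 -m handwheel 'ROWS' [FORCE]. ROWS is JSON, a list of rows, each a list of 3 entries, a list of its own where there are three numbers: the finger opening in mm, from 0 to 85.4, then the shift along the tool's x, y, z in units of 60 mm (1.0 is 60 mm), then the turn, a rotation vector about the tool's x, y, z in degrees. In form: [[grip, [x, y, z], [wx, wy, wz]], ...]. A call has exactly 10 rows; each row shifts and turns the commanded pose from where the row before left it, along the tool's axes as they then stand; what a row does not reach is not made up. A row lasts 1/8 s, in which the tool goes at most 62.5 mm and 10.7 degrees, less where a joint would pass 70% of its speed; a pose out of reach is approached as far as the arm can. A call is refused whole if a number of a shift passes 1 or a number of a turn 10.7, either way. A call with a gripper value outside its range is refused whole. The fingers move at their own pace and stop on an object; FORCE is the grip in N (left out, the last holds). Time passes only in rows, so rows that do not move let the fingers close, or fill a call up. It gives the time, the measured TCP pose, the force and the opening at its end, in the units of the state.
- arm.read_state(): the state, without advancing time (a new reading comes with each control period).
- arm.grab_frame(name): name is "scene" or "side" or "wrist"; returns the picture (384x512x3 uint8, red, green, blue); there is no depth.
- arm.camera_params(name): a dict with "mtx" (3x3 intrinsics, pixels), "pose" (4x4, takes a point from camera to world coordinates). Camera axes: x right, y up, looking along -z (the intrinsics and any distortion apply to the point x, -y, -z); pixel columns grow to the right and rows downward; lengths in m; the calibration is good to about 2 mm. A picture is of the moment at which its call begins: read the wrist's pose just before it. camera_params takes no time and is no camera call; for the wrist camera it gives the pose at the moment of the call.
- arm.sign_off(): hands the job in, once; it reports no verdict.
Trained networks look in the newest picture that a camera, given by its name, has taken for a name from the list of things; names that differ only in an ending like _2 or _b are one class to them, and where a whole thing is asked for, a point or a joint stands for the part that bears it (a point fixed in the world has none). Each returns a list of dicts, best first, with "p" (0 to 1); they miss things now and then, are a little off and sometimes report something else, mostly with a low value. They report only what shows in the picture. A call takes as long as a camera call.
- arm.cut_out(thing, camera): "mask" (384x512 bool, what is visible of it) and "box" ([left, top, right, bottom] in pixels, round what is visible of it).
- arm.tip_of(thing, camera): "pixel" ([column, row] in pixels: a listed point, or the origin of a listed thing).
The state is a dict: "t": time; "qpos": joint angles; "qd": joint speeds; "joint_torque": joint torques, N m; "position": TCP position; "tcp_rot": TCP orientation; "force": force on the tool from outside, world axes, zero at the start; "moment": the same for the moment, N m; "opening": finger opening in m.
Only numpy, scipy, OpenCV 4.12 (cv2) and the standard library are available. Lean on these libraries where they do the work, as an engineer would, in place of code of your own. Each camera call takes 0.05 s, during which the arm holds its last target.

## Working session

There is one attempt and no reset: what is moved stays moved. The work goes in short steps, Python scripts to look and compute and a shell command to move; the robot and the scene stay as the last step left them, time stands still between calls to the robot, and variables do not carry over. Pictures are saved under pics/ and viewed, and the job is handed in when it is done.

```bash
ls; mkdir -p pics
cat > h.py <<'E'
import numpy as np, cv2
from bench import arm
from scipy.spatial.transform import Rotation as R
def ray(cam,px):
    c=arm.camera_params(cam); K=np.array(c["mtx"]);T=np.array(c["pose"])
    u=np.linalg.inv(K)@[px[0],px[1],1]
    d=T[:3,:3]@np.array([u[0],-u[1],-u[2]]); return T[:3,3],d/np.linalg.norm(d)
def atz(cam,px,z):
    o,d=ray(cam,px); return o+d*(z-o[2])/d[2]
def proj(cam,P):
    c=arm.camera_params(cam); K=np.array(c["mtx"]);T=np.array(c["pose"])
    p=np.linalg.inv(T)@np.append(P,1); q=K@[p[0],-p[1],-p[2]]; return q[:2]/q[2]
def tri(obs):
    A=np.zeros((3,3));b=np.zeros(3)
    for cam,px in obs:
        o,d=ray(cam,px);M=np.eye(3)-np.outer(d,d);A+=M;b+=M@o
    return np.linalg.solve(A,b)
def save(cam,name):
    im=arm.grab_frame(cam); cv2.imwrite("pics/"+name,cv2.cvtColor(np.array(im),cv2.COLOR_RGB2BGR)); return im
E
python3 - <<'E'
from h import *
s=arm.read_state();print(s)
for c in ["scene","side","wrist"]:
    save(c,c+"0.png"); p=arm.camera_params(c);print(c,np.array(p["mtx"]).round(1).tolist(),np.array(p["pose"]).round(3).tolist(),[k for k in p])
    for th in ["pad","bar","lid_hinge","case","jar","tray","reel"]:
        r=arm.tip_of(th,c); print(c,th,[(x["p"],np.round(x["pixel"],1).tolist()) for x in r[:2]])
E
```

```text
pics
{'t': 0.0, 'qpos': array([ 1.09560537e+00,  3.13452471e-01,  1.49844131e+00,  1.35371209e-06,
        1.33098884e+00, -2.23382678e-01]), 'qd': array([ 5.12463116e-05,  2.20813847e-03,  3.59109150e-06,  1.62030034e-03,
       -5.30991911e-04,  2.64341691e-04]), 'joint_torque': array([-1.11493631e-03, -4.12267363e+01, -2.59747857e+01, -1.84453438e-04,
        4.16890369e-03, -2.56121012e-05]), 'position': array([0.1306959 , 0.50822213, 0.24173221]), 'tcp_rot': array([ 1.25571903e-01,  9.92084312e-01, -6.05815152e-04, -2.21349924e-04]), 'force': array([-0.77544165, -0.59284499, -0.21475917]), 'moment': array([-0.01530838, -0.02797773, -0.0342476 ]), 'opening': 0.08520376800911092}
scene [[352.4, 0.0, 258.6], [0.0, 352.4, 201.2], [0.0, 0.0, 1.0]] [[-0.036, -0.856, 0.517, 1.026], [0.999, -0.031, 0.018, 0.045], [0.001, 0.517, 0.856, 0.795], [0.0, 0.0, 0.0, 1.0]] ['mtx', 'pose']
scene pad []
scene bar [(0.79, [278.1, 187.2]), (0.27, [359.9, 231.9])]
scene lid_hinge [(0.73, [281.6, 276.9])]
scene case [(0.93, [264.9, 257.2])]
scene jar [(0.76, [176.9, 278.5])]
scene tray [(0.78, [283.7, 176.8])]
scene reel [(0.81, [357.2, 231.7])]
side [[353.5, 0.0, 247.2], [0.0, 353.5, 186.5], [0.0, 0.0, 1.0]] [[0.986, 0.11, -0.127, 0.49], [-0.167, 0.533, -0.83, -0.692], [-0.024, 0.839, 0.544, 0.619], [0.0, 0.0, 0.0, 1.0]] ['mtx', 'pose']
side pad [(0.43, [236.1, 234.2]), (0.39, [329.5, 272.5])]
side bar [(0.72, [256.3, 168.6])]
side lid_hinge []
side case [(0.86, [282.2, 224.1])]
side jar [(0.67, [333.2, 274.7])]
side tray [(0.86, [200.7, 225.8])]
side reel []
wrist [[286.2, 0.0, 257.1], [0.0, 286.2, 193.8], [0.0, 0.0, 1.0]] [[0.25, -0.93, -0.268, 0.063], [0.968, 0.241, 0.069, 0.527], [0.001, -0.277, 0.961, 0.374], [0.0, 0.0, 0.0, 1.0]] ['mtx', 'pose']
wrist pad []
wrist bar []
wrist lid_hinge []
wrist case []
wrist jar []
wrist tray []
wrist reel []
```

View pics/scene0.png

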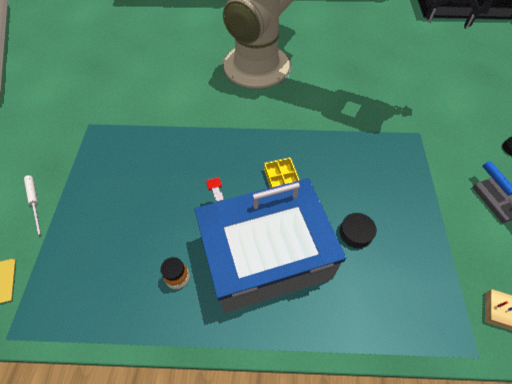

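View pics/side0.png

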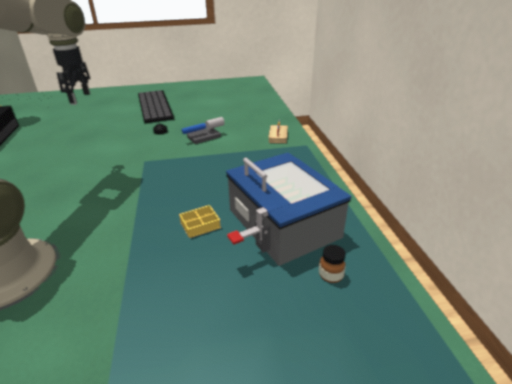

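Run:
```python
from h import *
print("bar",tri([("scene",(278.1,187.2)),("side",(256.3,168.6))]))
print("hinge z.122",atz("scene",(281.6,276.9),.122))
print("pad side z.091",atz("side",(236.1,234.2),.091))
print("tray",tri([("scene",(283.7,176.8)),("side",(200.7,225.8))]))
print("jar",tri([("scene",(176.9,278.5)),("side",(333.2,274.7))]))
print("reel",atz("scene",(357.2,231.7),0))
print("case",tri([("scene",(264.9,257.2)),("side",(282.2,224.1))]))
```

```text
bar [0.62528518 0.06875952 0.17688206]
hinge z.122 [0.79300958 0.08296319 0.122     ]
pad side z.091 [ 0.55556992 -0.07772847  0.091     ]
tray [ 0.47091065  0.09213502 -0.0025571 ]
jar [ 7.65415232e-01 -1.54898130e-01 -8.55659657e-05]
reel [ 6.26706785e-01  2.78692106e-01 -1.11022302e-16]
case [ 0.70014239  0.05011633 -0.004874  ]
```

The scene view shows the pad at about (214,183), the bar at (277,194), the tray at (283,173), the reel at (357,231) and the jar at (175,273). In the side view the pad is at (236,237) and the bar at (255,172). Next I'll fit the case pose to these points.

```bash
cat >> h.py <<'E'
def cp(pose,l):
    x,y,a=pose; l=np.array(l)/1000
    return np.array([x+np.cos(a)*l[0]-np.sin(a)*l[1],y+np.sin(a)*l[0]+np.cos(a)*l[1],l[2]])
E
python3 - <<'E'
from h import *
from scipy.optimize import least_squares
im=cv2.imread("pics/scene0.png");im2=cv2.imread("pics/side0.png")
def red(im):
    h=cv2.cvtColor(im,cv2.COLOR_BGR2HSV);m=((h[...,0]<6)|(h[...,0]>174))&(h[...,1]>190)&(h[...,2]>120)
    n,l,st,c=cv2.connectedComponentsWithStats(m.astype(np.uint8)); 
    for i in range(1,n):
        if st[i,4]>20: print(st[i],c[i])
red(im);red(im2)
m=arm.cut_out("bar","scene")
obs=[("scene",(278.1,187.2),(-65,40,176)),("side",(256.3,168.6),(-65,40,176)),("scene",(281.6,276.9),(100,0,122)),
("side",(236.1,234.2),(-184,-75,91)),("scene",(214.5,183),(-184,-75,90)),("scene",(264.9,257.2),(0,0,0)),("side",(282.2,224.1),(0,0,0))]
f=lambda p:np.concatenate([proj(c,cp(p,l))-px for c,px,l in obs])
r=least_squares(f,[.7,.05,.2],loss="soft_l1");print(r.x,f(r.x).round(1).reshape(-1,2).tolist())
for n,l in [("pad",(-184,-75,91)),("bar",(-65,40,176))]: print(n,cp(r.x,l))
for c,I in (("scene",im),("side",im2)):
    I=cv2.resize(I,None,fx=1.5,fy=1.5)
    for l in [(-100,-130,134),(-100,130,134),(100,130,134),(100,-130,134),(-184,-75,91),(-170,-58,91),(-198,-58,91),(-198,-92,91),(-170,-92,91),(-65,-10,176),(-65,90,176),(100,-130,0),(100,130,0),(-100,-130,0)]:
        q=proj(c,cp(r.x,l)); cv2.circle(I,tuple(int(round((v+.5)*1.5)) for v in q),2,(0,255,0),1)
    cv2.imwrite("pics/fit_%s.png"%c,I)
E
```

```text
[207 178  14  12 111] [213.43243243 182.91891892]
[231 233  10   9  51] [235.03921569 236.94117647]
[0.70151608 0.0512352  0.33072797] [[-2.0, 4.0], [-1.6, -1.3], [0.4, 1.5], [-1.5, 0.7], [-0.7, -0.6], [0.7, -0.6], [0.8, -1.5]]
pad [ 0.55184261 -0.07945088  0.091     ]
bar [0.62704941 0.06795989 0.176     ]
```

View pics/fit_scene.png

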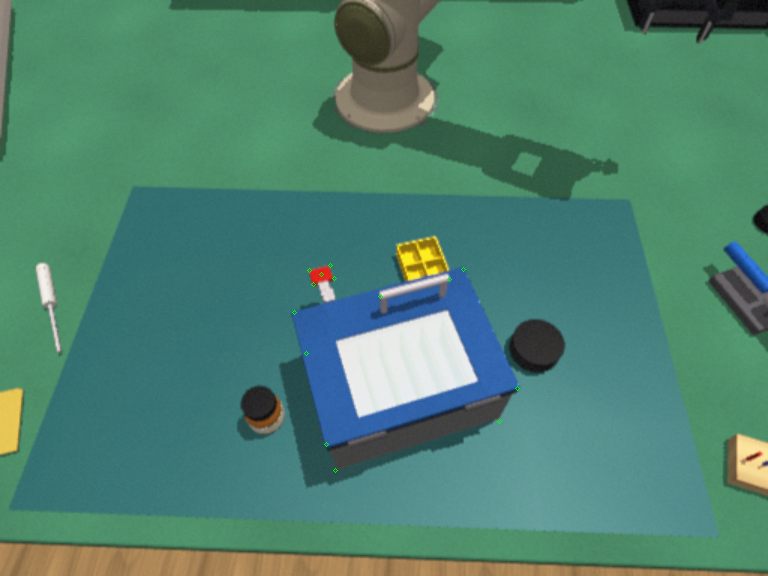

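View pics/fit_side.png

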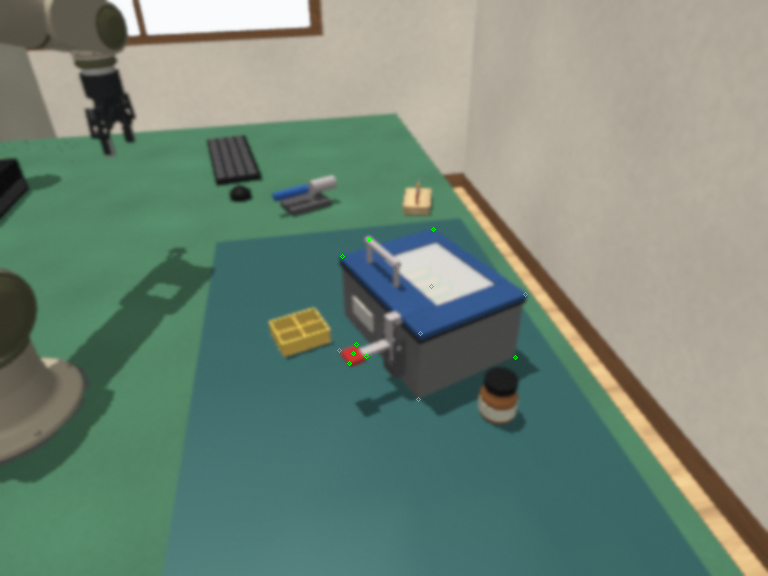

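The projected fit lands on the lid corners and the pad to within 2 px. Next I'll turn the tool so the jaws lie along case x and travel to above the pad, closing the fingers on the way.

```bash
python3 -m handwheel '[[0,[0,0,0],[0,0,9.5]],[0,[0,0,0],[0,0,9.5]],[0,[0,0,0],[0,0,9.5]],[0,[0,0,0],[0,0,9.5]],[0,[0,0,0],[0,0,9.5]],[0,[0,0,0],[0,0,9.2]],[0,[-0.96,0.289,0],[0,0,0]],[0,[-0.96,0.289,0],[0,0,0]],[0,[-0.96,0.289,0],[0,0,0]],[0,[-0.96,0.289,0],[0,0,0]]]' 40
python3 -m handwheel '[[0,[-0.96,0.289,0],[0,0,0]],[0,[-0.96,0.289,0],[0,0,0]],[0,[-0.96,0.289,0],[0,0,0]],[0,[-0.96,0.289,0],[0,0,0]],[0,[-0.96,0.289,0],[0,0,0]],[0,[-0.96,0.289,0],[0,0,0]],[0,[-0.96,0.289,0],[0,0,0]],[0,[-0.96,0.289,0],[0,0,0]],[0,[0,0,0],[0,0,0]],[0,[0,0,0],[0,0,0]]]'
python3 - <<'E'
from h import *
save("wrist","w1.png"); s=arm.read_state();print(s["position"],s["tcp_rot"],R.from_quat(s["tcp_rot"]).as_matrix().round(3).tolist())
for th in ["pad","bar"]:
    r=arm.tip_of(th,"wrist"); print(th,[(x["p"],np.round(x["pixel"],1).tolist()) for x in r[:2]])
p=(0.7015,.0512,.3307)
for l in [(-184,-75,91),(-65,40,176)]: print(proj("wrist",cp(p,l)))
E
```

```text
t: 2.5
position: [0.2718, 0.3113, 0.2425]
tcp_rot: [0.581, 0.814, 0.0, 0.0]
force: [0.3, 0.4, 0.7]
opening: 0.0
t: 3.75
position: [0.551, -0.0779, 0.2421]
tcp_rot: [0.582, 0.813, -0.0, -0.0]
force: [-0.7, 0.8, -0.5]
opening: -0.0001
[ 0.55086691 -0.07740696  0.24241917] [ 5.81281479e-01  8.13702536e-01  4.52708991e-05 -1.47124905e-04] [[-0.324, 0.946, -0.0], [0.946, 0.324, 0.0], [0.0, -0.0, -1.0]]
pad [(0.91, [260.2, 187.7])]
bar [(0.71, [446.8, 40.2]), (0.42, [241.0, 8.9])]
[256.89076799 186.16950434]
[446.84051347  42.07091017]
```

View pics/w1.png

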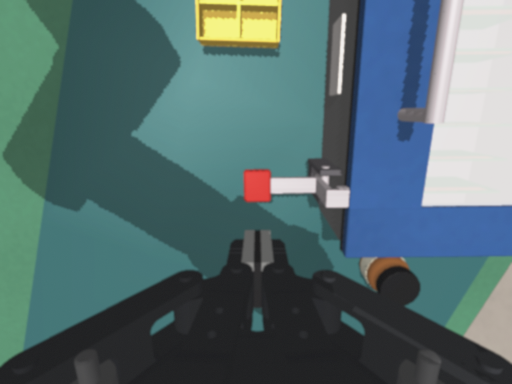

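The pad centre shows at (257,186), against (256.9,186.2) predicted, so the fit holds. Next I'll press.

```bash
python3 -m handwheel '[[0,[-0.035,0,0.57],[0,0,0]],[0,[0,0,0.57],[0,0,0]],[0,[0,0,0.57],[0,0,0]],[0,[0,0,0.57],[0,0,0]],[0,[0,0,0.08],[0,0,0]],[0,[0,0,0.08],[0,0,0]],[0,[0,0,0.08],[0,0,0]],[0,[0,0,0.08],[0,0,0]],[0,[0,0,0.08],[0,0,0]],[0,[0,0,0],[0,0,0]]]'
```

```text
t: 5.15
position: [0.5521, -0.0803, 0.0815]
tcp_rot: [0.582, 0.813, 0.0, 0.0]
force: [0.7, -0.8, 2.5]
opening: 0.0001
```

```bash
python3 -m handwheel '[[0,[0,0,0.04],[0,0,0]],[0,[0,0,0.02],[0,0,0]],[0,[0,0,0],[0,0,0]],[0,[0,0,0],[0,0,0]],[0,[0,0,0],[0,0,0]],[0,[0,0,0],[0,0,0]],[0,[0,0,0],[0,0,0]],[0,[0,0,0],[0,0,0]],[0,[0,0,0],[0,0,0]],[0,[0,0,0],[0,0,0]]]'
```

```text
t: 6.4
position: [0.5521, -0.0804, 0.0783]
tcp_rot: [0.582, 0.813, -0.0, 0.0]
force: [-1.3, -0.4, 6.7]
opening: 0.0
```

```bash
python3 -m handwheel '[[0,[0,0,-0.5],[0,0,0]],[0,[0,0,-0.8],[0,0,0]],[0,[0,0,-0.9],[0,0,0]],[85,[0,0,-0.8],[0,0,0]],[85,[0,0,0],[0,0,0]],[85,[0,0,0],[0,0,0]],[85,[0,0,0],[0,0,0]],[85,[0,0,0],[0,0,0]],[85,[0,0,0],[0,0,0]],[85,[0,0,0],[0,0,0]]]'
python3 - <<'E'
from h import *
save("wrist","w2.png"); s=arm.read_state();print(s["position"])
save("side","s2.png")
for th in ["pad","bar"]:
  for c in ["wrist","side"]:
    r=arm.tip_of(th,c); print(th,c,[(x["p"],np.round(x["pixel"],1).tolist()) for x in r[:2]])
p=(0.7015,.0512,.3307)
for l in [(-184,-75,91),(-183,-75,70),(-65,40,176),(-65,-10,176),(-100,-130,134),(-100,130,134),(100,-130,134)]: print(l,proj("wrist",cp(p,l)),proj("side",cp(p,l)))
E
```

```text
t: 7.65
position: [0.5519, -0.0803, 0.2577]
tcp_rot: [0.582, 0.813, -0.0, -0.0]
force: [-0.9, 0.6, 0.6]
opening: 0.0852
[ 0.55195976 -0.08024206  0.25781952]
pad wrist [(0.8, [258.7, 175.4])]
pad side [(0.69, [234.7, 242.0])]
bar wrist [(0.93, [432.8, 38.5])]
bar side [(0.54, [256.2, 166.1])]
(-184, -75, 91) [256.96585865 179.69580281] [234.57622125 234.90806635]
(-183, -75, 70) [257.85985152 175.46842988] [235.35765243 241.7268542 ]
(-65, 40, 176) [433.23888357  41.72567859] [254.70723621 167.33279337]
(-65, -10, 176) [421.59305503 118.5373672 ] [264.94694179 176.21606889]
(-100, -130, 134) [342.90438537 244.3505883 ] [279.41936006 221.48465699]
(-100, 130, 134) [371.71761433 -81.81687417] [227.47397767 169.86828319]
(100, -130, 134) [547.51417674 243.93060719] [349.55271652 195.18360769]
```

View pics/w2.png

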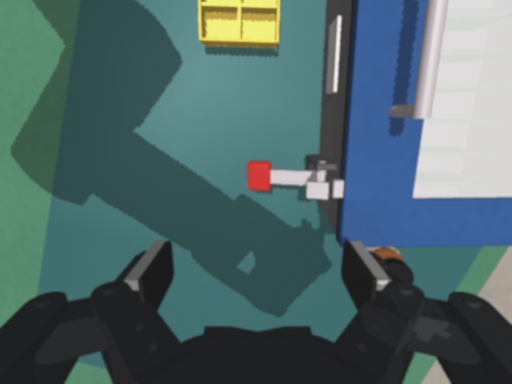

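View pics/s2.png

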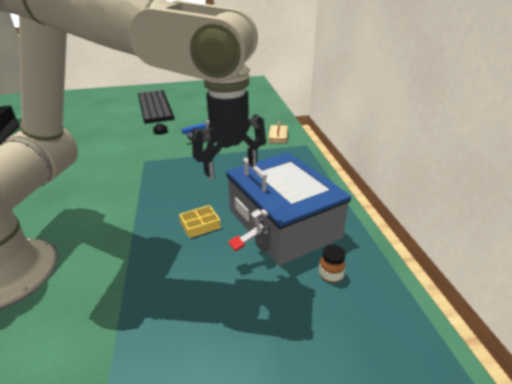

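The lever stays down: the pad now shows at (259,176) in the wrist view and (236,243) in the side view, both matching z ≈ 70 mm (about 0.3 rad). Now I'll move above the bar.

```bash
python3 -m handwheel '[[85,[0.483,0.496,0],[0,0,0]],[85,[0.483,0.496,0],[0,0,0]],[85,[0.483,0.496,0],[0,0,0]],[85,[0.483,0.496,0],[0,0,0]],[85,[0,0,0.2],[0,0,0]],[85,[0,0,0.2],[0,0,0]],[85,[0,0,0],[0,0,0]],[85,[0,0,0],[0,0,0]],[85,[0,0,0],[0,0,0]],[85,[0,0,0],[0,0,0]]]' 100
python3 - <<'E'
from h import *
save("wrist","w3.png"); s=arm.read_state();print(s["position"])
r=arm.tip_of("bar","wrist"); print([(x["p"],np.round(x["pixel"],1).tolist()) for x in r[:2]])
p=(0.7015,.0512,.3307)
for l in [(-65,40,176),(-65,-10,176),(-65,90,176)]: print(l,proj("wrist",cp(p,l)))
E
```

```text
t: 9.2
position: [0.6272, 0.0677, 0.2342]
tcp_rot: [0.582, 0.813, 0.0, 0.0]
force: [0.6, 0.9, -0.4]
opening: 0.0849
[0.62714554 0.06781862 0.23415763]
[(0.91, [255.8, 214.5])]
(-65, 40, 176) [256.52994731 216.06930913]
(-65, -10, 176) [256.7370164  278.37601028]
(-65, 90, 176) [256.29235708 144.57885358]
```

View pics/w3.png

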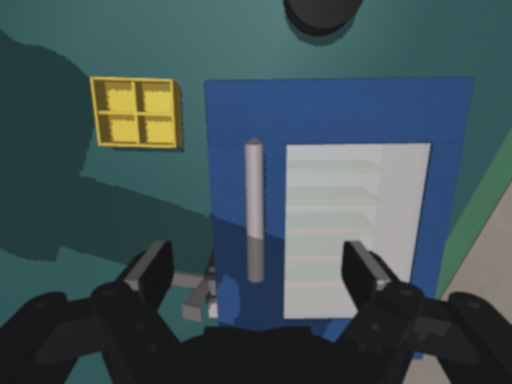

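The bar runs vertically at column 255, rows 142–280, centred between the fingers. I'll descend and grip.

```bash
python3 -m handwheel '[[85,[0,0,0.3],[0,0,0]],[85,[0,0,0.3],[0,0,0]],[85,[0,0,0.3],[0,0,0]],[85,[0,0,0.2],[0,0,0]],[85,[0,0,0],[0,0,0]],[0,[0,0,0],[0,0,0]],[0,[0,0,0],[0,0,0]],[0,[0,0,0],[0,0,0]],[0,[0,0,0],[0,0,0]],[0,[0,0,0],[0,0,0]]]' 100
python3 - <<'E'
from h import *
save("side","s4.png"); s=arm.read_state();print(s["position"],s["force"],s["opening"])
E
```

```text
t: 10.55
position: [0.6254, 0.0673, 0.1683]
tcp_rot: [0.581, 0.814, -0.002, -0.002]
force: [-13.0, -3.9, 8.3]
opening: 0.0085
[0.6254369  0.06735779 0.16826801] [-12.28664262  -3.98025304   7.35447185] 0.00906026668146584
```

View pics/s4.png

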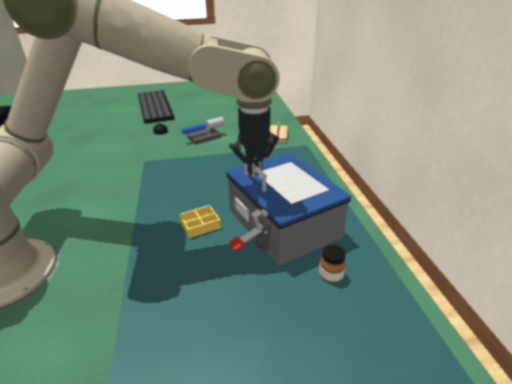

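```bash
python3 -m handwheel '[[0,[0,0,0],[0,0,0]],[0,[0,0,0],[0,0,0]],[0,[0,0,0],[0,0,0]],[0,[0,0,0],[0,0,0]],[0,[0,0,0],[0,0,0]],[0,[0,0,0],[0,0,0]],[0,[0,0,0],[0,0,0]],[0,[0,0,0],[0,0,0]],[0,[0,0,0],[0,0,0]],[0,[0,0,0],[0,0,0]]]' 60
python3 - <<'E'
from h import *
save("wrist","w5.png"); s=arm.read_state();print(s["position"],s["force"],s["moment"],s["opening"])
E
```

```text
t: 11.85
position: [0.6254, 0.0674, 0.1683]
tcp_rot: [0.581, 0.814, -0.002, -0.002]
force: [-12.4, -2.9, 7.9]
opening: 0.0093
[0.62543433 0.0673488  0.16828919] [-12.45562755  -2.82682896   7.58257082] [-0.63251319  2.01370904  0.1760634 ] 0.00879640826316167
```

View pics/w5.png

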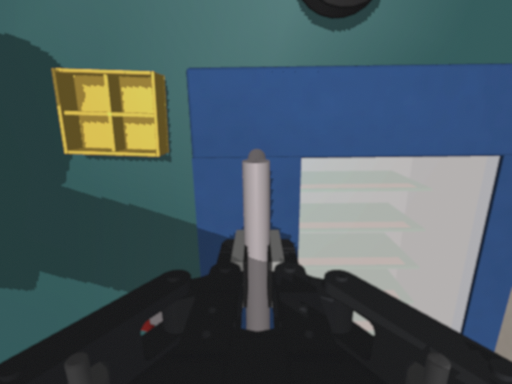

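The bar sits between the pads, seen at column 257. The hold has a 12 N sideways preload, because the bar is about 2 mm nearer the front than I commanded. I'll relieve that, then lift slowly along the hinge arc, about 0.1 rad.

```bash
python3 -m handwheel '[[0,[0,-0.032,0],[0,0,0]],[0,[0,0,0],[0,0,0]],[0,[0,0.0115,-0.041],[0.86,0,0]],[0,[0,0.0115,-0.041],[0.86,0,0]],[0,[0,0.0115,-0.041],[0.86,0,0]],[0,[0,0.0115,-0.041],[0.86,0,0]],[0,[0,0.0115,-0.041],[0.86,0,0]],[0,[0,0.0115,-0.041],[0.86,0,0]],[0,[0,0.0115,-0.041],[0.86,0,0]],[0,[0,0,0],[0,0,0]]]' 80
python3 - <<'E'
from h import *
save("side","s6.png"); s=arm.read_state();print(s["position"],s["force"],s["moment"],s["opening"])
E
```

```text
t: 13.15
position: [0.6308, 0.0692, 0.1853]
tcp_rot: [0.581, 0.812, -0.043, -0.03]
force: [-3.1, -1.4, -3.5]
opening: 0.0089
[0.63064668 0.06919592 0.18509987] [-2.58546422 -0.82829627 -2.17765804] [-0.05069867  0.17303736  0.17590561] 0.008724005900509464
```

View pics/s6.png

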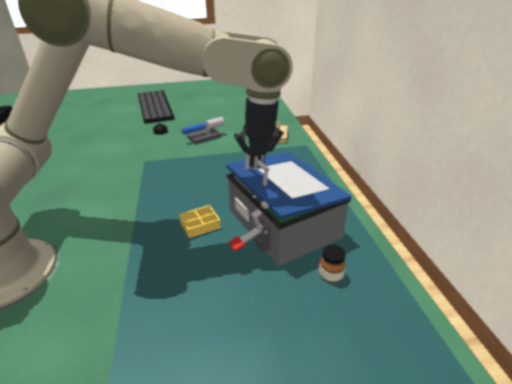

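The gap under the lid is visible at about (240,180), the seal has broken and only about 3 N is left. I'll continue to about 0.22 rad.

```bash
python3 -m handwheel '[[0,[0,0.0128,-0.046],[0.96,0,0]],[0,[0,0.0128,-0.046],[0.96,0,0]],[0,[0,0.0128,-0.046],[0.96,0,0]],[0,[0,0.0128,-0.046],[0.96,0,0]],[0,[0,0.0128,-0.046],[0.96,0,0]],[0,[0,0.0128,-0.046],[0.96,0,0]],[0,[0,0.0128,-0.046],[0.96,0,0]],[0,[0,0,0],[0,0,0]],[0,[0,0,0],[0,0,0]],[0,[0,0,0],[0,0,0]]]'
python3 - <<'E'
from h import *
im=save("side","s7.png"); save("scene","c7.png");s=arm.read_state();print(s["position"],s["force"],s["opening"],abs(s["qd"]).max())
for c in("side","scene"):
  for th in("bar","pad","tray","jar","reel"):
    r=arm.tip_of(th,c); print(c,th,[(x["p"],np.round(x["pixel"],1).tolist()) for x in r[:2]])
p=(0.7015,.0512,.3307)
for th in(.15,.2,.22,.25):
  for n,x,y,z in(("FR",-203,-130,12),("FRlow",-203,-130,-2),("FL",-203,130,12),("bar",-165,40,54)):
    l=(100+x*np.cos(th)+z*np.sin(th),y,122+z*np.cos(th)-x*np.sin(th)); print(th,n,proj("side",cp(p,l)).round(1),proj("scene",cp(p,l)).round(1))
I=cv2.imread("pics/s7.png")[130:270,200:370];cv2.imwrite("pics/s7z.png",cv2.resize(I,None,fx=4,fy=4,interpolation=2))
E
```

```text
t: 14.45
position: [0.6384, 0.0719, 0.203]
tcp_rot: [0.578, 0.809, -0.09, -0.065]
force: [-0.4, 1.4, -4.8]
opening: 0.0089
[0.6384353  0.07192315 0.20302396] [-0.92720272  2.81401901 -4.17460123] 0.009177824694491016 0.0014723225813997466
side bar [(0.55, [261.5, 152.4])]
side pad [(0.54, [237.9, 240.6]), (0.32, [200.5, 225.8])]
side tray [(0.72, [199.5, 228.4])]
side jar [(0.79, [330.4, 273.6])]
side reel []
scene bar [(0.52, [281.2, 186.4])]
scene pad [(0.63, [216.9, 184.3]), (0.59, [181.0, 277.0])]
scene tray [(0.62, [283.5, 178.1])]
scene jar [(0.86, [179.6, 277.2])]
scene reel [(0.79, [355.9, 231.1])]
0.15 FR [280.2 210.2] [193.5 201. ]
0.15 FRlow [279.2 215.7] [194.3 203.6]
0.15 FL [227.2 160. ] [309.8 171.7]
0.15 bar [258.1 157.9] [278.1 188.7]
0.2 FR [281.3 206.2] [193.  199.5]
0.2 FRlow [280.  211.7] [193.8 201.8]
0.2 FL [227.8 156.6] [310.7 169.9]
0.2 bar [259.5 154.8] [279.  188.2]
0.22 FR [281.7 204.5] [192.8 198.9]
0.22 FRlow [280.4 210.1] [193.5 201.1]
0.22 FL [228.1 155.2] [311.2 169.2]
0.22 bar [260.1 153.5] [279.3 188.1]
0.25 FR [282.5 202. ] [192.5 198.1]
0.25 FRlow [281.  207.7] [193.2 200.2]
0.25 FL [228.6 153.1] [311.8 168.2]
0.25 bar [261.  151.7] [279.9 188. ]
```

View pics/s7z.png

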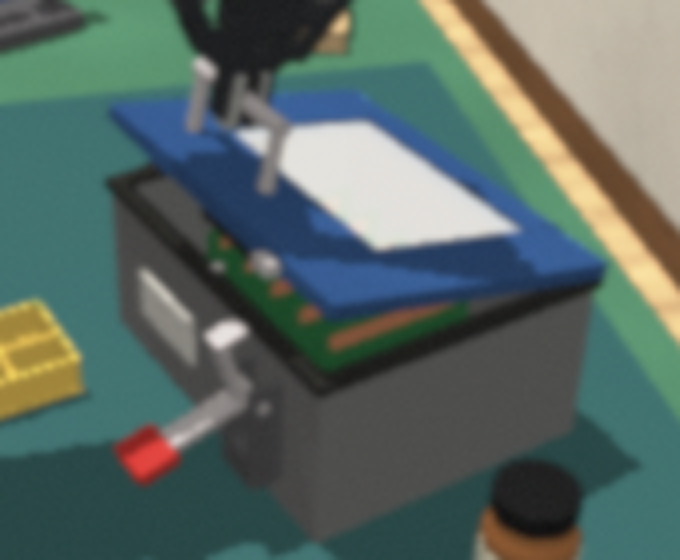

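View pics/c7.png

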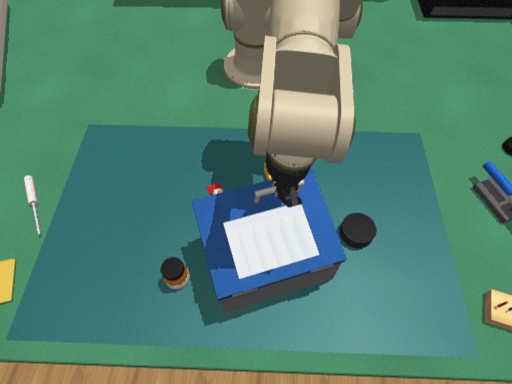

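The lid's front corners show at (282,204.5) and (227,157) in the side view, matching about 0.21 rad, or 42–45 mm of rise. The lever is still down, the bystanders haven't moved and the arm is still. I'm handing in.

```bash
python3 -c "
from bench import arm
print(arm.sign_off())"
```

```text
the job is handed in; nothing more can be done
None
```

I pressed the lever until it stayed down by itself, then gripped the steel bar and broke the lid free of its seal along the hinge arc. I handed the job in at about 15 s (limit 48 s), with the arm still gripping the bar at 80 N.

**Last checks**
- **Lever:** it stayed down after I let go, with the pad about 21 mm lower (about 0.3 rad). It still looked down in the last pictures.
- **Lid:** two corners in the side view and the arm's own reading both put it at about 0.20–0.22 rad. That is a front edge about 41–45 mm above closed, and it did not go above 9 cm at any point I checked.
- **Hold:** about 4–5 N of load was left at the wrist, and the arm was still (largest joint speed 0.0015 rad/s).
- **Bystanders:** the jar, tray and reel showed at their starting pixels to within about 3 px. The arm half hid the tray in the last scene picture, and only the scene camera detected the reel.

**What disagreed**
- **Opening reading:** the gripper read about 9 mm on a 12 mm bar. The pictures show the bar between the pads, and the lid followed the tool.
- **Grip position:** the bar was about 2 mm nearer the front than I had measured, which put a sideways load of about 13 N on the grip. I relieved it before lifting.

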